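Return the tall thinner tin to the packed rack

ROBOT

A 7-joint arm with a two-finger parallel gripper is mounted at the origin on the work surface. World frame = base frame: x ahead of the robot, y to its left, z up, the work surface at z = 0. Lengths are in m, angles in rad, forces in N, time in s.
With the tool pointing down it reaches from about 0.4 to 0.85 m from the base axis. Payload 10.4 kg.
Tool frame: the origin (TCP) lies at the very end of the fingers, on their centre line; the grasp point (between the pads) lies 19 mm behind it; z points along the fingers, y is the line along which they close (so a half turn about z gives the same grasp; the last joint's range is limited). The gripper opens to 87 mm and grips with 3 to 60 N. Pads are 19 mm wide; open, the fingers measure 117 mm over their backs; the gripper's body (75 mm by 190 mm) begins 51 mm behind the grasp point.
Start: joints at [1.222, 0.332, -0.065, 1.46, 0.022, 1.35, -0.088], TCP at [0.2, -0.592, 0.223] pointing down, gripper open.
Joint ranges: [-2.6, 2.6], [-0.5, 2.12], [-1.47, 1.34], [0.16, 2.42], [-1.27, 4.41], [0.06, 2.06], [-2.6, 2.6]. Speed limits (rad/s): [2.22, 2.22, 2.79, 2.79, 3.14, 3.14, 3.14].

INTERFACE

Orientations are given as a unit quaternion [x, y, z, w].
In Python, from plant import r, vision gives the robot as it stands.
- The arm moves only by the tool arm_command, never from a script. Its argument "steps" is a list of rows, each a list of 3 entries, a list of its own where there are three numbers: the shift along the tool's x, y, z scaled (see below), then the turn, a rotation vector about the tool's x, y, z scaled (see below), then the gripper's target within -1 to 1 (shut at 1, half-way at 0, fully open at -1). In form: [[[x, y, z], [ax, ay, az], claw], ...]. A call has exactly 8 rows; each row is the pose to reach, as a shift and turn from the pose commanded when the call began, along the tool's axes at that moment, turning the shorter way round; what a row does not reach only later rows make up. The controller multiplies each number of a shift by 400 mm and each number of a turn by 360 degrees. A row lasts 1/8 s, in which the tool goes at most 62.5 mm and 10.7 degrees, less where a joint would pass 70% of its speed; a pose out of reach is approached as far as the arm can. A call with a number of a shift or a turn outside -1 to 1 is refused whole. A call with a gripper value outside its range is refused whole. The fingers move at their own pace and stop on an object; "newtons" is the grip in N (left out, the last holds). Time passes only in rows, so rows that repeat a pose let the fingers close, or fill a call up. It gives the time, the measured TCP pose, the force, the opening and the grip force at its end, in the units of the state.
- r.state(): the state, without advancing time (a new reading comes with each control period).
- vision.capture(name): name is "scene" or "top"; returns a dict with "color" (480x640x3 uint8, blue, green, red), "fx", "fy", "cx", "cy" (pixels), "R" (3x3) and "t" (3): a world point X has camera coordinates R X + t. Camera axes: x right, y down, z forward; pixel columns grow to the right and rows downward; lengths in m; the calibration is good to about 2 mm. A picture is of the moment at which its call begins. There is no depth.
- r.job_done(): hands the job in; it is judged then, once.
Trained networks look in a picture, given as the dict that the camera call returned (one of the last four; its "shot" number tells which), for a name from the list of things; names that differ only in an ending like _2 or _b are one class to them, and where a whole thing is asked for, a point or a joint stands for the part that bears it (a point fixed in the world has none). Each returns a list of dicts, best first, with "conf" (0 to 1); they miss things now and then, are a little off and sometimes report something else, mostly with a low value. They report only what shows in the picture. A call takes as long as a camera call. They do not tell look-alikes from the thing itself.
- vision.find_in(target, picture): "xy" ([column, row] in pixels, amid what is visible of it).
The state is a dict: "t": time; "joints": joint angles; "qvel": joint speeds; "tau": joint torques, N m; "tcp_pos": TCP position; "orientation": TCP orientation; "contact_force": force on the tool from outside, world axes, zero at the start; "torque": the same for the moment, N m; "width": finger opening in m; "gripper_force": force on a finger pad.
Only numpy, scipy, OpenCV 4.12 (cv2) and the standard library are available. Lean on these libraries where they do the work, as an engineer would, in place of code of your own. Each camera call takes 0.05 s, during which the arm holds its last target. There are 200 camera calls.

TASK

Put the tall tin that stands alone on the bench back into the wooden rack: keeping it upright, push it fully home into the narrow gap in the row where the black rubber strip shows, easing the small tins beside it apart without toppling any of them or pushing them out of the rack. Then swing the raised keeper bar down flat across the front of the rack to hold the row in, and leave the jar, the mug and the spatula where they are.

Things in the scene. Friction and masses are not known exactly. Their poses are not given: they have to be found in the camera images.
- can: The tall tin, alone on the bench: steel, paper label, 80 (its x) x 48 (its y) x 104 tall, upright edges rounded at 12 mm radius, about 0.42 kg. On its top a neck, then a black square cap 30 x 30, 108 to 142 above the underside, sides parallel to the tin's: grip it there. Origin: centre of the underside; z up; the same turned half round.
- rack: Fixed wooden rack, open above and at its front (-x, to the robot). x front to back, y along the row, z up; origin under its centre at bench height. Floor board 8 thick, x -50 to 56; back wall: inner face x = 44, 12 thick, top at 58; end walls: inner faces y = 99 and -99, 12 thick, tops at 70. Tall tin home: its origin at rack x about 2 (4 touches the back wall; in front of -4 it is not home).
- pad: Thin black rubber strip, 60 x 26, flush in the rack's floor, in the gap: the tall tin's place. Origin on the rack's floor at rack x = 0, midway across the gap (the strip's own centre is 6 nearer the front); axes as the rack's. It lies at rack y = -36, 0 or 36. The gap is about 38 wide, so the 48 wide tall tin must push its neighbours aside.
- tin0: One of four alike small rectangular tins in the rack's row, 70 (rack x) x 34 (rack y) x 78 tall, upright edges rounded at 8 mm, black cap 20 x 20 reaching 92 above its underside, about 0.2 kg. They stand about 2 apart, 10 free at each end of the row, and slide sideways when pushed. Origin: centre of the underside; z up.
- tin1: One of four alike small rectangular tins in the rack's row, 70 (rack x) x 34 (rack y) x 78 tall, upright edges rounded at 8 mm, black cap 20 x 20 reaching 92 above its underside, about 0.2 kg. They stand about 2 apart, 10 free at each end of the row, and slide sideways when pushed. Origin: centre of the underside; z up.
- tin2: One of four alike small rectangular tins in the rack's row, 70 (rack x) x 34 (rack y) x 78 tall, upright edges rounded at 8 mm, black cap 20 x 20 reaching 92 above its underside, about 0.2 kg. They stand about 2 apart, 10 free at each end of the row, and slide sideways when pushed. Origin: centre of the underside; z up.
- tin3: One of four alike small rectangular tins in the rack's row, 70 (rack x) x 34 (rack y) x 78 tall, upright edges rounded at 8 mm, black cap 20 x 20 reaching 92 above its underside, about 0.2 kg. They stand about 2 apart, 10 free at each end of the row, and slide sideways when pushed. Origin: centre of the underside; z up.
- keeper (a joint): Hinge angle of the keeper bar, rad: 0 = level across the rack's front (shut), pi/2 = upright, 2.0 = leaning outward on its stop. Starts raised, at 1.6 to 1.95. Light hinge friction (0.03 N m): near upright it stays where left; once pushed some 0.5 rad past upright, over the rack, it sinks shut by its own weight in about a second.
- keeper_tip (a point): Centre of the free end of the keeper bar: straight aluminium bar, 222 long from its hinge, 14 wide in its plane of swing, 8 thick along rack x. Hinge at rack x = -58, y = 106, z = 50 (axis along rack x), on the front of the +y end wall. Raised, the tip is 250 to 272 over the bench; it shuts by swinging towards rack -y and down. Shut, its inner face is at rack x = -54.
- jar: Bystander: closed glass jar, 64 across, 85 tall, on the bench. Origin: centre of the underside.
- mug: Bystander: white mug, 80 across, 90 tall, on the bench. Origin: centre of the underside.
- knife: Bystander: spatula, 200 long, lying on the bench. Origin: under its middle.
Mind the look-alikes: they are no part of the job. Leave any green look-alike of the tin0 alone.

How it is judged:
By the outcome, as a careful person would: the job done as asked, in the order asked, and still so for the second after the job is handed in, with the robot touching nothing.
It also fails if it takes over 67 s, if anything falls off the work surface, if the arm or the gripper's body presses on something with over 40 N, if the wrist force passes 120 N, or if a joint passes its speed limit or range.

## Working session

There is one attempt and no reset: what is moved stays moved. The work goes in short steps, Python scripts to look and compute and a tool call to move; the robot and the scene stay as the last step left them, time stands still between calls to the robot, and variables do not carry over. Pictures are saved under pics/ and viewed, at most 10 in all, crops included, and the job is handed in when it is done.

Besides the shell and the picture viewer there is one more tool, called as name(argument=value, ...), one argument or row to a line, values as JSON. arm_command: Moves the arm, as the interface text tells. Its arguments: {"type":"object","properties":{"steps":{"type":"array","items":{"type":"array"}},"newtons":{"type":"number"}},"required":["steps"]}

```bash
mkdir -p pics; ls
cat > h.py <<'E'
import numpy as np, cv2
from plant import r, vision
def cap(n): return vision.capture(n)
def tri(obs):
    A=[];b=[]
    for c,(u,v) in obs:
        R=np.array(c["R"]);t=np.array(c["t"])
        for row,val,f,c0 in((0,u,c["fx"],c["cx"]),(1,v,c["fy"],c["cy"])):
            k=(val-c0)/f; A.append(R[row]-k*R[2]); b.append(k*t[2]-t[row])
    A=np.array(A);b=np.array(b);x=np.linalg.lstsq(A,b,rcond=None)[0]
    return x, np.linalg.norm(A@x-b)
def plane(c,uv,z):
    R=np.array(c["R"]);t=np.array(c["t"])
    d=R.T@np.array([(uv[0]-c["cx"])/c["fx"],(uv[1]-c["cy"])/c["fy"],1]); o=-R.T@t
    return o+d*(z-o[2])/d[2]
def proj(c,X):
    p=np.array(c["R"])@np.array(X)+np.array(c["t"]); return [c["fx"]*p[0]/p[2]+c["cx"],c["fy"]*p[1]/p[2]+c["cy"]]
E
python3 - <<'E'
from h import *
for n in("scene","top"):
    c=cap(n); cv2.imwrite(f"pics/{n}0.png",c["color"])
    print(n,c["fx"],np.round(-np.array(c["R"]).T@c["t"],3),c.get("shot"))
    for k in("can","rack","pad","tin0","keeper","keeper_tip","jar","mug","knife"):
        print(k,[(np.round(d["xy"],1).tolist(),round(d["conf"],2)) for d in vision.find_in(k,c)][:7])
print(r.state())
E
```

```text
pics
scene 587.732147759345 [1.334 0.68  1.24 ] 1
can [([244.2, 165.6], 0.73)]
rack [([316.1, 263.2], 0.88)]
pad []
tin0 [([232.2, 241.2], 0.84), ([289.6, 229.5], 0.72), ([305.1, 188.1], 0.71), ([303.0, 237.8], 0.62), ([331.8, 251.1], 0.62), ([268.1, 205.5], 0.6), ([316.9, 244.7], 0.55)]
keeper [([364.9, 219.5], 0.84)]
keeper_tip [([364.4, 221.8], 0.88)]
jar [([491.4, 257.2], 0.68)]
mug [([180.6, 204.1], 0.96)]
knife [([288.7, 311.7], 0.86), ([318.9, 244.8], 0.38)]
top 596.9165537041462 [0.399 0.025 1.399] 2
can [([471.5, 269.9], 0.94)]
rack [([330.7, 237.5], 0.87)]
pad [([340.8, 232.7], 0.73), ([311.7, 225.8], 0.5), ([147.4, 351.7], 0.23)]
tin0 [([313.1, 224.5], 0.96), ([295.6, 226.5], 0.88), ([360.0, 226.6], 0.84), ([393.5, 295.7], 0.83), ([325.3, 226.0], 0.6), ([398.8, 174.7], 0.58), ([406.6, 241.0], 0.56)]
keeper []
keeper_tip [([268.4, 250.3], 0.58)]
jar [([148.7, 353.9], 0.71)]
mug [([486.1, 171.0], 0.89)]
knife [([287.3, 153.5], 0.75), ([294.6, 223.5], 0.26)]
{'t': 1.0, 'joints': array([ 1.22237533,  0.33220559, -0.06469903,  1.46009671,  0.02158227,
        1.34989965, -0.08853368]), 'qvel': array([-3.49508665e-04,  4.90665658e-06, -1.06328793e-03,  6.56840951e-04,
       -1.54513093e-03, -1.67772985e-03,  3.60767046e-04]), 'tau': array([ 3.59432815e-04, -6.23057055e+01,  2.45829049e-02, -3.90127587e+01,
       -6.12188433e-02,  3.17262998e-02,  1.40338599e-05]), 'tcp_pos': array([ 0.20008409, -0.59213139,  0.22257359]), 'orientation': array([9.86762269e-01, 1.62173432e-01, 2.46607240e-05, 3.79563743e-05]), 'contact_force': array([ 0.1788923 , -0.05321306,  0.41817208]), 'torque': array([-0.04842481, -0.01293351,  0.01968131]), 'gripper_force': 0.0, 'width': 0.08685421070507143}
```

View pics/scene0.png

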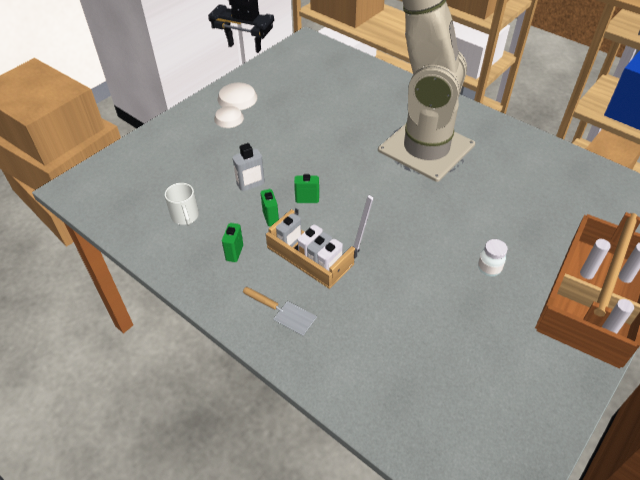

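```bash
python3 -c "
import cv2
a=cv2.imread('pics/top0.png')[140:380,120:520]
cv2.imwrite('pics/top0c.png',cv2.resize(a,(800,480),interpolation=cv2.INTER_CUBIC))"
```

```text
(no output)
```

View pics/top0c.png

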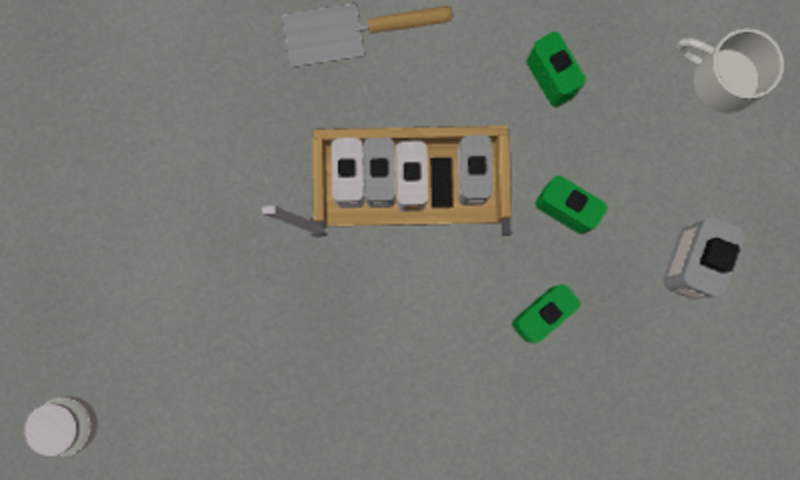

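The top crop shows the gap with the black strip at crop (441,183), full-picture (340,231), between the third and fourth small tins. That puts it at rack y = -36. The only tall tin is the grey one with its cap at crop (720,255), full (480,267). It is the only tall one with a paper label; the three green ones at full (398,175), (406,241) and (393,296) are look-alikes. The keeper hinge is at the rack's left front, and the jar, mug and spatula are clear of the path.

```bash
cat > m.py <<'E'
from h import *
def blob(c,uv,rad,pred):
    u,v=map(int,uv);S=8
    im=c["color"][v-rad:v+rad,u-rad:u+rad]
    im=cv2.resize(im,None,fx=S,fy=S,interpolation=cv2.INTER_CUBIC)
    m=pred(im).astype(np.uint8)
    n,l,s,ce=cv2.connectedComponentsWithStats(m)
    out=[]
    for i in range(1,n):
        if s[i,4]>S*S*12:
            pts=cv2.findContours((l==i).astype(np.uint8),0,1)[0][0]
            b=cv2.boxPoints(cv2.minAreaRect(pts))
            f=lambda p:(np.array(p)+.5)/S-.5+[u-rad,v-rad]
            out.append((f(ce[i]),f(b),s[i,4]/S/S))
    return out
black=lambda im:im.max(2)<50
E
python3 - <<'E'
from m import *
t=cap("top"); s=cap("scene")
for ce,b,a in blob(t,(480,267),22,black):
    P=[plane(t,p,.142)[:2] for p in b]; print("cancap top",ce.round(1),a,np.mean(P,0).round(4),np.round(P,4).tolist())
    ct=ce
for ce,b,a in blob(s,(246,150),15,black):
    print("cancap scene",ce.round(1),a); x,e=tri([(t,ct),(s,ce)]); print("tri",x.round(4),e)
for ce,b,a in blob(t,(330,230),62,black):
    z=.1 if 15<a<110 else .008
    P=[plane(t,p,z)[:2] for p in b]; print("b",ce.round(1),a,np.mean(P,0).round(4),np.round(P,4).tolist())
# rack colour mask
def wood(im):
    h=cv2.cvtColor(im,cv2.COLOR_BGR2HSV); return (h[...,0]>8)&(h[...,0]<28)&(h[...,1]>90)&(h[...,2]>60)
for ce,b,a in blob(t,(326,228),65,wood):
    P=[plane(t,p,.07) for p in b]; print("rack",ce.round(1),a,b.round(1).tolist(),np.round(P,4)[:,:2].tolist())
cr=cv2.resize(t["color"][195:265,245:385],None,fx=5.6,fy=5.6,interpolation=cv2.INTER_CUBIC); cv2.imwrite("pics/rackc.png",cr)
E
```

```text
cancap top [479.4 267.2] 231.609375 [ 0.476  -0.3197] [[0.4669, -0.2973], [0.4975, -0.3098], [0.485, -0.3421], [0.4545, -0.3295]]
cancap scene [246.  150.7] 143.375
tri [ 0.4762 -0.3232  0.1256] 0.001561465441567905
b [358.  222.2] 65.203125 [ 0.5826 -0.0681] [[0.5737, -0.0588], [0.592, -0.0593], [0.5916, -0.0774], [0.5733, -0.0769]]
b [340.4 230.8] 228.84375 [ 0.5762 -0.0327] [[0.6047, -0.021], [0.6048, -0.0442], [0.5477, -0.0443], [0.5476, -0.0211]]
b [309.1 223.4] 66.359375 [0.582  0.0392] [[0.5916, 0.0483], [0.5916, 0.0302], [0.5725, 0.0301], [0.5724, 0.0481]]
b [292.8 223.5] 59.578125 [0.5823 0.0752] [[0.5913, 0.0836], [0.591, 0.0666], [0.5733, 0.0669], [0.5736, 0.0838]]
b [325.5 225.2] 59.53125 [0.5771 0.0032] [[0.5863, 0.0112], [0.586, -0.0053], [0.5678, -0.0049], [0.5681, 0.0116]]
rack [327.5 229.2] 2197.40625 [[275.4, 204.3], [374.3, 202.4], [375.2, 250.9], [276.4, 252.8]] [[0.631, 0.1145], [0.6313, -0.1083], [0.5214, -0.1072], [0.5213, 0.1138]]
```

View pics/rackc.png

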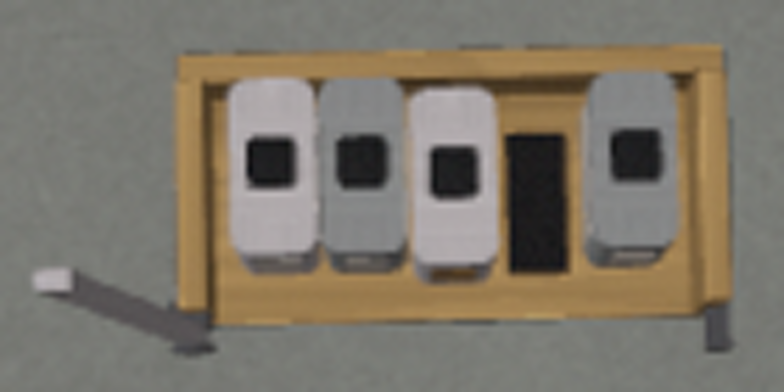

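Run:
```python
from m import *
t=cap("top"); s=cap("scene")
ims=[]
for c,(u,v) in((t,(326,228)),(s,(312,250))):
    for ox in(.577,.582):
        S=7;w=57;hh=42
        im=cv2.resize(c["color"][v-hh:v+hh,u-w:u+w],None,fx=S,fy=S,interpolation=cv2.INTER_CUBIC)
        def L(pts,col):
            q=[((np.array(proj(c,(ox+a,.0032+b,z)))-[u-w,v-hh]+.5)*S).astype(int) for a,b,z in pts]
            for a,b in zip(q,q[1:]): cv2.line(im,tuple(map(int,a)),tuple(map(int,b)),col,1,cv2.LINE_AA)
        L([(-.05,-.099,.008),(-.05,.099,.008)],(0,0,255))
        L([(.056,-.111,.058),(.056,.111,.058)],(0,0,255)); L([(.044,-.099,.058),(.044,.099,.058)],(255,0,0))
        for e in(1,-1): L([(-.05,e*.099,.07),(.056,e*.099,.07),(.056,e*.111,.07),(-.05,e*.111,.07),(-.05,e*.099,.07)],(255,0,255))
        L([(-.036,-.023,.008),(.024,-.023,.008),(.024,-.049,.008),(-.036,-.049,.008),(-.036,-.023,.008)],(0,255,0))
        ims.append(cv2.resize(im,(400,295)))
cv2.imwrite("pics/ov.png",np.vstack([np.hstack(ims[:2]),np.hstack(ims[2:])]))
```

```text
(no output)
```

View pics/ov.png

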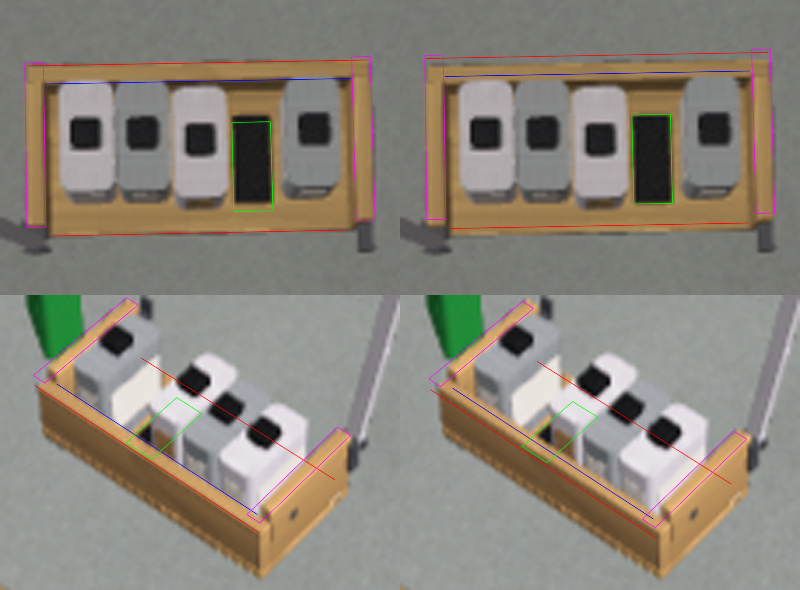

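The overlay fits with the rack origin at about (0.577, 0.003) and yaw about 0; the .582 overlay does not. In the left panels the rack edges sit on the drawn lines. Moving above the tall tin at about (0.477, -0.322).

arm_command(
  steps=[
    [[0.15,-0.07,0],[0,0,-0.025],-1],
    [[0.29,-0.14,0],[0,0,-0.05],-1],
    [[0.44,-0.21,0],[0,0,-0.075],-1],
    [[0.58,-0.28,0],[0,0,-0.1],-1],
    [[0.73,-0.35,0],[0,0,-0.125],-1],
    [[0.872,-0.418,0],[0,0,-0.136],-1],
    [[0.872,-0.418,0],[0,0,-0.136],-1],
    [[0.872,-0.418,0],[0,0,-0.136],-1],
  ],
  newtons=40,
)

```text
t: 2.2
tcp_pos: [0.4772, -0.3218, 0.2225]
orientation: [0.831, 0.557, -0.0, 0.0]
contact_force: [-1.3, -0.5, 0.7]
width: 0.0866
gripper_force: 0.0
```

```bash
cat >> h.py <<'E'
from scipy.spatial.transform import Rotation as Ro
def go(p,yaw):  # numbers for a move to world p, tool-x yaw (deg), pointing down
    s=r.state(); R0=Ro.from_quat(s["orientation"])
    a=np.radians(yaw); R1=Ro.from_matrix(np.array([[np.cos(a),np.sin(a),0],[np.sin(a),-np.cos(a),0],[0,0,-1]]))
    print("at",s["t"],s["tcp_pos"].round(4),"F",s["contact_force"].round(1),"w",round(s["width"],4),"j",s["joints"].round(2))
    print("shift",(R0.inv().apply(np.array(p)-s["tcp_pos"])/.4).round(4),"turn",((R0.inv()*R1).as_rotvec(degrees=True)/360).round(4))
E
python3 - <<'E'
from h import *
go((.477,-.322,.117),67.8)
c=cap("scene"); cv2.imwrite("pics/s1.png",cv2.resize(c["color"][80:240,150:350],(800,640))[:600])
E
```

```text
at 2.2 [ 0.4772 -0.3218  0.2225] F [-1.3 -0.5  0.7] w 0.0866 j [ 0.85  0.25 -0.39  1.58  0.1   1.33  0.05]
shift [-0.0006 -0.0003  0.2638] turn [-0.      0.     -0.0003]
```

View pics/s1.png

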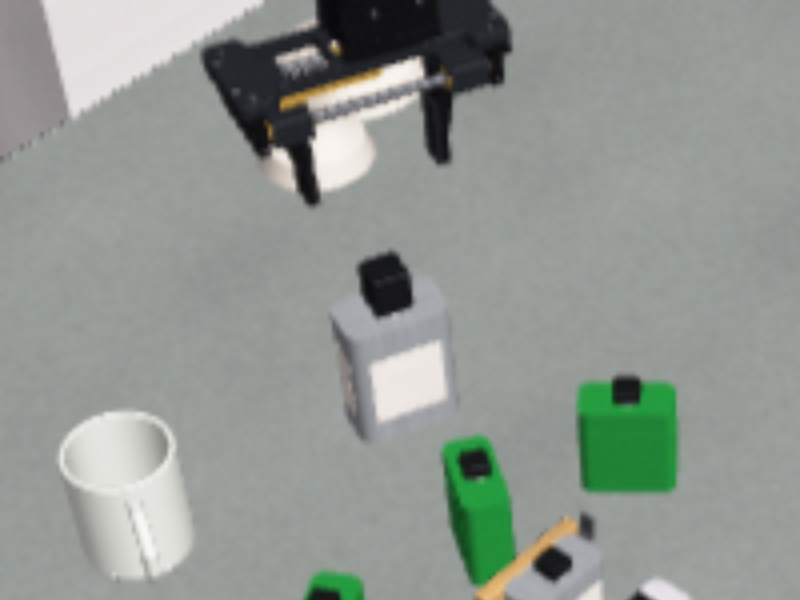

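The crop shows the open fingers straddling the tall tin's cap at crop (385,280), with the closing line along the tin's long side. The only thing close by is a green tin at crop (480,510). I'll descend and grip.

arm_command(
  steps=[
    [[0,0,0.1],[0,0,0],-1],
    [[0,0,0.18],[0,0,0],-1],
    [[0,0,0.24],[0,0,0],-1],
    [[0,0,0.271],[0,0,0],-1],
    [[0,0,0.271],[0,0,0],-1],
    [[0,0,0.271],[0,0,0],1],
    [[0,0,0.271],[0,0,0],1],
    [[0,0,0.271],[0,0,0],1],
  ],
  newtons=40,
)

```text
t: 3.25
tcp_pos: [0.4773, -0.3223, 0.1148]
orientation: [0.831, 0.557, 0.0, 0.001]
contact_force: [-0.3, 0.4, -0.3]
width: 0.0648
gripper_force: 0.0
```

arm_command(
  steps=[
    [[0,0,0],[0,0,0],1],
    [[0,0,0],[0,0,0],1],
    [[0,0,0],[0,0,0],1],
    [[0,0,0],[0,0,0],1],
    [[0,0,-0.03],[0,0,0],1],
    [[0,0,-0.1],[0,0,0],1],
    [[0,0,-0.2],[0,0,0],1],
    [[0,0,-0.3],[0,0,0],1],
  ],
)

```text
t: 4.25
tcp_pos: [0.4764, -0.3217, 0.2354]
orientation: [0.831, 0.557, -0.0, -0.001]
contact_force: [1.0, 1.0, -4.3]
width: 0.0299
gripper_force: 39.9
```

Run:
```python
from h import *
go((.44,-.0325,.235),90)
```

```text
at 4.25 [ 0.4764 -0.3217  0.2354] F [ 1.   1.  -4.3] w 0.0299 j [ 0.85  0.24 -0.4   1.56  0.09  1.36  0.05]
shift [ 0.6341 -0.3593  0.0016] turn [-0.0002 -0.0001 -0.0621]
```

arm_command(
  steps=[
    [[0.1,-0.06,0],[0,0,-0.01],1],
    [[0.22,-0.125,0],[0,0,-0.025],1],
    [[0.34,-0.19,0],[0,0,-0.04],1],
    [[0.45,-0.255,0],[0,0,-0.055],1],
    [[0.54,-0.305,0],[0,0,-0.0621],1],
    [[0.6,-0.34,0],[0,0,-0.0621],1],
    [[0.634,-0.359,0],[0,0,-0.0621],1],
    [[0.634,-0.359,0],[0,0,-0.0621],1],
  ],
)

```text
t: 5.25
tcp_pos: [0.4406, -0.0326, 0.2343]
orientation: [0.707, 0.707, -0.0, 0.0]
contact_force: [-0.7, -0.3, -3.7]
width: 0.0297
gripper_force: 40.0
```

Run:
```python
from h import *
go((.44,-.0325,.125),90)
t=cap("top");s=cap("scene")
a=cv2.resize(t["color"][190:290,270:410],(700,500))[:300]; b=cv2.resize(s["color"][150:280,230:390],(640,520))[:]
cv2.imwrite("pics/s2.png",cv2.resize(t["color"][190:310,260:420],(800,600),interpolation=cv2.INTER_CUBIC))
cv2.imwrite("pics/s2b.png",cv2.resize(s["color"][130:280,210:410],(800,600),interpolation=cv2.INTER_CUBIC))
```

```text
at 5.25 [ 0.4406 -0.0326  0.2343] F [-0.7 -0.3 -3.7] w 0.0297 j [ 0.65 -0.06 -0.65  1.87 -0.04  1.32  0.02]
shift [ 0.0003 -0.0016  0.2734] turn [0.     0.0001 0.0001]
```

View pics/s2b.png

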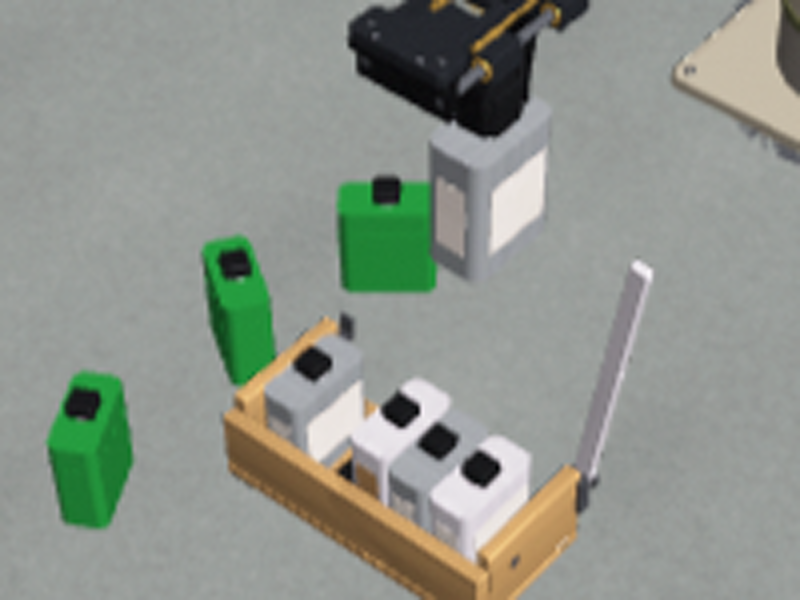

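The tin hangs upright and square to the rack, at crop (490,200). I'll check its offset in the grip by silhouette.

Run:
```python
from h import *
s=cap("scene");z0=.2343-.1148
a=np.linspace(0,2*np.pi,400)
for dx,dy in((0,0),(.003,0),(0,.003)):
    P=[]
    for z in(0,.104):
        for q in a:
            P.append(proj(s,(.4406+dx+np.sign(np.cos(q))*.028+.012*np.cos(q),-.0326+dy+np.sign(np.sin(q))*.012+.012*np.sin(q),z0+z)))
    P=np.array(P); C=(P-[210,130])*4
    print(dx,dy,"left",C[:,0].min().round(1),"right",C[:,0].max().round(1),"bottom",C[:,1].max().round(1))
im=s["color"].astype(int); g=im[175]
for row in(180,185): print([tuple(im[row,u]) for u in range(314,321)],[tuple(im[row,u]) for u in range(343,351)])
```

```text
0 0 left 427.3 right 548.0 bottom 285.7
0.003 0 left 424.3 right 545.2 bottom 288.2
0 0.003 left 430.9 right 551.7 bottom 287.7
[(np.int64(63), np.int64(156), np.int64(37)), (np.int64(62), np.int64(156), np.int64(36)), (np.int64(63), np.int64(157), np.int64(36)), (np.int64(74), np.int64(105), np.int64(61)), (np.int64(102), np.int64(102), np.int64(100)), (np.int64(135), np.int64(139), np.int64(147)), (np.int64(141), np.int64(145), np.int64(153))] [(np.int64(222), np.int64(227), np.int64(233)), (np.int64(222), np.int64(227), np.int64(233)), (np.int64(196), np.int64(198), np.int64(204)), (np.int64(153), np.int64(154), np.int64(152)), (np.int64(152), np.int64(155), np.int64(151)), (np.int64(157), np.int64(160), np.int64(155)), (np.int64(156), np.int64(160), np.int64(156)), (np.int64(154), np.int64(158), np.int64(153))]
[(np.int64(52), np.int64(131), np.int64(30)), (np.int64(52), np.int64(131), np.int64(30)), (np.int64(54), np.int64(136), np.int64(32)), (np.int64(73), np.int64(100), np.int64(62)), (np.int64(103), np.int64(104), np.int64(101)), (np.int64(139), np.int64(143), np.int64(151)), (np.int64(143), np.int64(148), np.int64(156))] [(np.int64(164), np.int64(161), np.int64(158)), (np.int64(160), np.int64(157), np.int64(154)), (np.int64(159), np.int64(155), np.int64(152)), (np.int64(154), np.int64(157), np.int64(153)), (np.int64(155), np.int64(158), np.int64(154)), (np.int64(157), np.int64(161), np.int64(156)), (np.int64(158), np.int64(160), np.int64(156)), (np.int64(157), np.int64(160), np.int64(156))]
```

arm_command(
  steps=[
    [[0,0,0.05],[0,0,0],1],
    [[0,0,0.12],[0,0,0],1],
    [[0,0,0.19],[0,0,0],1],
    [[0,0,0.24],[0,0,0],1],
    [[0,0,0.264],[0,0,0],1],
    [[0,0,0.271],[0,0,0],1],
    [[-0.002,0,0.271],[0,0,0],1],
    [[-0.002,0,0.271],[0,0,0],1],
  ],
)

```text
t: 6.4
tcp_pos: [0.4412, -0.0339, 0.1264]
orientation: [0.707, 0.707, 0.0, 0.001]
contact_force: [-0.1, 0.3, -4.4]
width: 0.0298
gripper_force: 40.0
```

arm_command(
  steps=[
    [[0,0.015,0],[0,0,0],1],
    [[0,0.03,0],[0,0,0],1],
    [[0,0.05,0],[0,0,0],1],
    [[0,0.07,0],[0,0,0],1],
    [[0,0.09,0],[0,0,0],1],
    [[0,0.11,0],[0,0,0],1],
    [[0,0.125,0],[0,0,0],1],
    [[0,0.125,0],[0,0,0],1],
  ],
)

```text
t: 7.4
tcp_pos: [0.491, -0.0337, 0.1257]
orientation: [0.707, 0.707, 0.0, -0.0]
contact_force: [-0.5, 0.8, -5.4]
width: 0.0298
gripper_force: 40.0
```

Run:
```python
from h import *
go((.575,-.0335,.1253),90)
```

```text
at 7.4 [ 0.491  -0.0337  0.1257] F [-0.5  0.8 -5.4] w 0.0298 j [ 0.59  0.18 -0.67  1.9   0.12  1.11 -0.12]
shift [0.0004 0.2099 0.0009] turn [-0. -0. -0.]
```

arm_command(
  steps=[
    [[0,0.01,0],[0,0,0],1],
    [[0,0.02,0],[0,0,0],1],
    [[0,0.03,0],[0,0,0],1],
    [[0,0.04,0],[0,0,0],1],
    [[0,0.05,0],[0,0,0],1],
    [[0,0.06,0],[0,0,0],1],
    [[0,0.07,0],[0,0,0],1],
    [[0,0.08,0],[0,0,0],1],
  ],
)

```text
t: 8.4
tcp_pos: [0.5205, -0.0334, 0.1248]
orientation: [0.707, 0.707, -0.002, -0.002]
contact_force: [-11.4, 1.8, -3.1]
width: 0.0295
gripper_force: 40.1
```

arm_command(
  steps=[
    [[0,0.01,0],[0,0,0],1],
    [[0,0.02,0],[0,0,0],1],
    [[0,0.03,0],[0,0,0],1],
    [[0,0.04,0],[0,0,0],1],
    [[0,0.05,0],[0,0,0],1],
    [[0,0.06,0],[0,0,0],1],
    [[0,0.07,0],[0,0,0],1],
    [[0,0.08,0],[0,0,0],1],
  ],
)

```text
t: 9.4
tcp_pos: [0.5543, -0.0332, 0.1254]
orientation: [0.707, 0.707, -0.0, -0.001]
contact_force: [-5.4, 3.6, -4.9]
width: 0.0295
gripper_force: 40.1
```

Run:
```python
from h import *
go((.577,-.0335,.1253),90)
s=cap("scene")
cv2.imwrite("pics/s3.png",cv2.resize(s["color"][170:290,240:400],(800,600),interpolation=cv2.INTER_CUBIC))
```

```text
at 9.4 [ 0.5543 -0.0332  0.1254] F [-5.4  3.6 -4.9] w 0.0295 j [ 0.53  0.33 -0.64  1.74  0.21  1.15 -0.18]
shift [-0.0008  0.0569  0.0001] turn [-0.0003 -0.0001  0.    ]
```

View pics/s3.png

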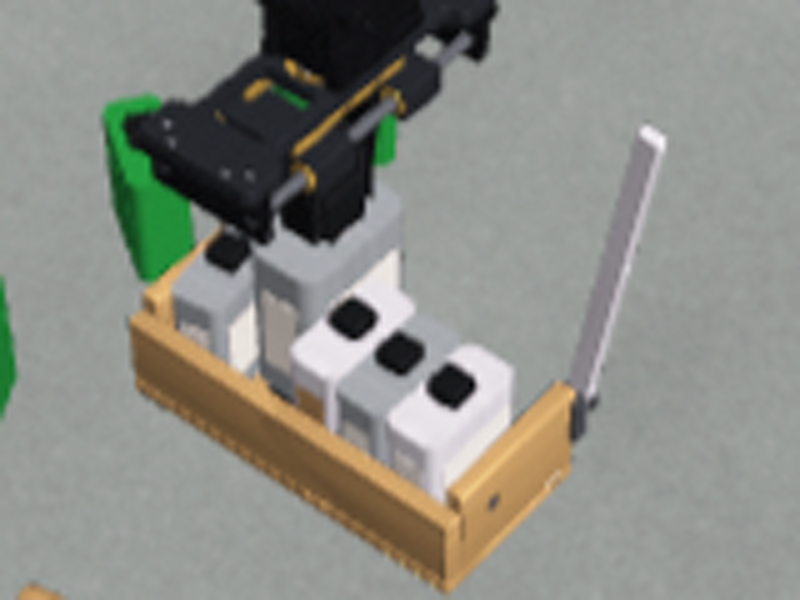

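The tall tin is between its neighbours, at crop (330,260), and all the tins are upright. I'll push on to the wall.

arm_command(
  steps=[
    [[0,0.01,0],[0,0,0],1],
    [[0,0.02,0],[0,0,0],1],
    [[0,0.03,0],[0,0,0],1],
    [[0,0.04,0],[0,0,0],1],
    [[0,0.048,0],[0,0,0],1],
    [[0,0.054,0],[0,0,0],1],
    [[0,0.057,0],[0,0,0],1],
    [[0,0.057,0],[0,0,0],1],
  ],
)

```text
t: 10.45
tcp_pos: [0.5778, -0.0339, 0.1258]
orientation: [0.707, 0.707, 0.0, 0.0]
contact_force: [0.3, 1.4, -5.9]
width: 0.0297
gripper_force: 40.0
```

arm_command(
  steps=[
    [[0,0.002,0],[0,0,0],1],
    [[0,0.004,0],[0,0,0],1],
    [[0,0.006,0],[0,0,0],1],
    [[0,0.008,0],[0,0,0],1],
    [[0,0.01,0],[0,0,0],1],
    [[0,0.01,0],[0,0,0],1],
    [[0,0.01,0],[0,0,0],1],
    [[0,0.01,0],[0,0,0],1],
  ],
)

```text
t: 11.45
tcp_pos: [0.5816, -0.0338, 0.1258]
orientation: [0.707, 0.707, 0.0, 0.0]
contact_force: [0.1, 1.0, -6.0]
width: 0.0297
gripper_force: 40.0
```

Run:
```python
from h import *
go((.579,-.0335,.1225),90)
```

```text
at 11.45 [ 0.5816 -0.0338  0.1258] F [ 0.1  1.  -6. ] w 0.0297 j [ 0.5   0.38 -0.63  1.67  0.24  1.17 -0.2 ]
shift [ 0.0007 -0.0065  0.0082] turn [ 0.  0. -0.]
```

arm_command(
  steps=[
    [[0,0.002,0],[0,0,0],1],
    [[0,0.004,0],[0,0,0],1],
    [[0,0.006,0],[0,0,0],1],
    [[0,0.008,0],[0,0,0],1],
    [[0,0.01,0],[0,0,0],1],
    [[0,0.01,0],[0,0,0],1],
    [[0,0.01,0],[0,0,0],1],
    [[0,0.01,0],[0,0,0],1],
  ],
)

```text
t: 12.45
tcp_pos: [0.5841, -0.0337, 0.1255]
orientation: [0.707, 0.707, -0.001, -0.001]
contact_force: [-9.2, -0.2, -0.2]
width: 0.0296
gripper_force: 40.0
```

Wall contact comes at TCP x of about 0.584, which puts home at about 0.582. Backing off a little, then setting it down.

arm_command(
  steps=[
    [[0,-0.004,0],[0,0,0],1],
    [[0,-0.009,0],[0,0,0],1],
    [[0,-0.009,0],[0,0,0],1],
    [[0,-0.009,0.003],[0,0,0],1],
    [[0,-0.009,0.005],[0,0,0],1],
    [[0,-0.009,0.007],[0,0,0],1],
    [[0,-0.009,0.008],[0,0,0],1],
    [[0,-0.009,0.008],[0,0,0],1],
  ],
)

```text
t: 13.45
tcp_pos: [0.5819, -0.0338, 0.1225]
orientation: [0.707, 0.707, -0.0, 0.0]
contact_force: [-0.3, 0.3, -4.9]
width: 0.0298
gripper_force: 40.0
```

arm_command(
  steps=[
    [[0,0,0.001],[0,0,0],1],
    [[0,0,0.002],[0,0,0],1],
    [[0,0,0.003],[0,0,0],1],
    [[0,0,0.004],[0,0,0],1],
    [[0,0,0.005],[0,0,0],1],
    [[0,0,0.005],[0,0,0],1],
    [[0,0,0.005],[0,0,0],1],
    [[0,0,0.005],[0,0,0],1],
  ],
)

```text
t: 14.45
tcp_pos: [0.5822, -0.034, 0.1222]
orientation: [0.707, 0.707, -0.0, 0.001]
contact_force: [-6.9, -1.6, 13.7]
width: 0.0294
gripper_force: 40.0
```

On the floor (+13.7 N). Easing up slightly and opening.

arm_command(
  steps=[
    [[0,0,-0.003],[0,0,0],1],
    [[0,0,-0.004],[0,0,0],1],
    [[0,0,-0.004],[0,0,0],0.2],
    [[0,0,-0.004],[0,0,0],-0.2],
    [[0,0,-0.004],[0,0,0],-0.2],
    [[0,0,-0.004],[0,0,0],-0.2],
    [[0,0,-0.004],[0,0,0],-0.2],
    [[0,0,-0.004],[0,0,0],-0.2],
  ],
)

```text
t: 15.45
tcp_pos: [0.5819, -0.0338, 0.1221]
orientation: [0.707, 0.707, -0.0, 0.0]
contact_force: [-0.4, -0.4, -0.0]
width: 0.0519
gripper_force: 0.0
```

arm_command(
  steps=[
    [[0,0,-0.02],[0,0,0],-0.2],
    [[0,0,-0.06],[0,0,0],-0.2],
    [[0,0,-0.12],[0,0,0],-0.2],
    [[0,0,-0.2],[0,0,0],-0.2],
    [[0,0,-0.3],[0,0,0],-0.2],
    [[0,0,-0.4],[0,0,0],0.5],
    [[0,0,-0.5],[0,0,0],1],
    [[0,0,-0.5],[0,0,0],1],
  ],
)

```text
t: 16.45
tcp_pos: [0.5831, -0.0332, 0.3267]
orientation: [0.707, 0.707, 0.002, 0.002]
contact_force: [1.3, 1.0, -0.8]
width: 0.0301
gripper_force: 0.0
```

Run:
```python
from m import *
go((.521,.21,.33),90)
t=cap("top"); s=cap("scene")
def bright(c,k):
    for d in vision.find_in(k,c)[:2]: print(k,np.round(d["xy"],1),round(d["conf"],2))
for c in(t,s): bright(c,"keeper_tip"); bright(c,"keeper")
for th in(1.6,1.7,1.8,1.9):
    P=(.5215,.1092-.222*np.cos(th),.05+.222*np.sin(th)); print(th,np.round(P,3),np.round(proj(t,P),1),np.round(proj(s,P),1))
a=cv2.resize(t["color"][200:290,260:380],(400,300),interpolation=cv2.INTER_CUBIC);b=cv2.resize(s["color"][180:300,240:400],(400,300),interpolation=cv2.INTER_CUBIC)
cv2.imwrite("pics/s4.png",cv2.resize(np.hstack([a,b]),(800,300)))
```

```text
at 16.45 [ 0.5831 -0.0332  0.3267] F [ 1.3  1.  -0.8] w 0.0301 j [ 0.51  0.27 -0.66  1.38  0.16  1.55 -0.14]
shift [ 0.608  -0.1552 -0.0095] turn [0.001  0.0001 0.    ]
keeper [265.3 250.8] 0.76
keeper_tip [364.2 220.7] 0.85
1.6 [0.522 0.116 0.272] [268.1 243.1] [359.6 191. ]
1.7 [0.522 0.138 0.27 ] [256.5 243.4] [367.1 195.8]
1.8 [0.522 0.16  0.266] [245.3 243.8] [374.5 201.2]
1.9 [0.522 0.181 0.26 ] [234.5 244.4] [381.8 207.3]
```

View pics/s4.png

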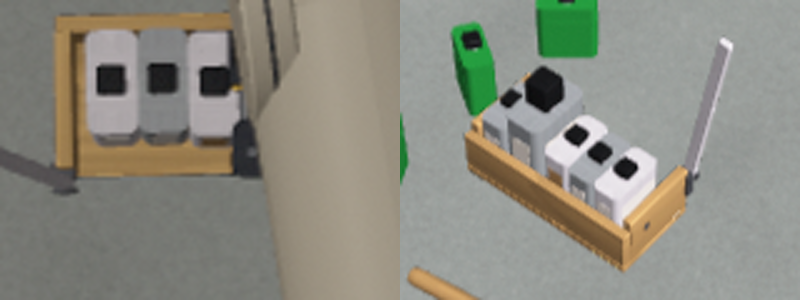

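All five tins are standing in place, with the tall one home. The keeper tip shows at scene (370,197), so θ is about 1.73 and the tip is near (0.52, 0.143, 0.269). Next I go round behind the bar with the fingers shut.

arm_command(
  steps=[
    [[0.08,-0.02,-0.01],[0,0,0],1],
    [[0.2,-0.05,-0.02],[0,0,0],1],
    [[0.32,-0.08,-0.02],[0,0,0],1],
    [[0.44,-0.11,-0.02],[0,0,0],1],
    [[0.54,-0.14,-0.02],[0,0,0],1],
    [[0.608,-0.155,-0.02],[0,0,0],1],
    [[0.608,-0.155,-0.02],[0,0,0],1],
    [[0.608,-0.155,-0.02],[0,0,0],1],
  ],
)

```text
t: 17.75
tcp_pos: [0.5203, 0.2085, 0.3296]
orientation: [0.708, 0.707, -0.0, 0.0]
contact_force: [-0.3, -0.3, -0.6]
width: 0.0003
gripper_force: 0.0
```

arm_command(
  steps=[
    [[0,0,0.05],[0,0,0],1],
    [[0,0,0.12],[0,0,0],1],
    [[0,0,0.19],[0,0,0],1],
    [[0,0,0.235],[0,0,0],1],
    [[0,0,0.245],[0,0,0],1],
    [[0,0,0.245],[0,0,0],1],
    [[0,0,0.245],[0,0,0],1],
    [[0,0,0.245],[0,0,0],1],
  ],
)

```text
t: 18.75
tcp_pos: [0.5203, 0.2097, 0.2328]
orientation: [0.707, 0.707, 0.0, 0.0]
contact_force: [-1.4, -0.0, 0.3]
width: -0.0002
gripper_force: 0.0
```

Run:
```python
from m import *
go((.5195,.1,.235),90)
s=cap("scene")
cv2.imwrite("pics/s5.png",cv2.resize(s["color"][140:290,250:450],(800,600),interpolation=cv2.INTER_CUBIC))
```

```text
at 18.75 [0.5203 0.2097 0.2328] F [-1.4 -0.   0.3] w -0.0002 j [ 0.21  0.27 -0.8   1.59  0.2   1.36 -0.61]
shift [-0.2741 -0.0019 -0.0056] turn [ 0.0002 -0.     -0.    ]
```

View pics/s5.png

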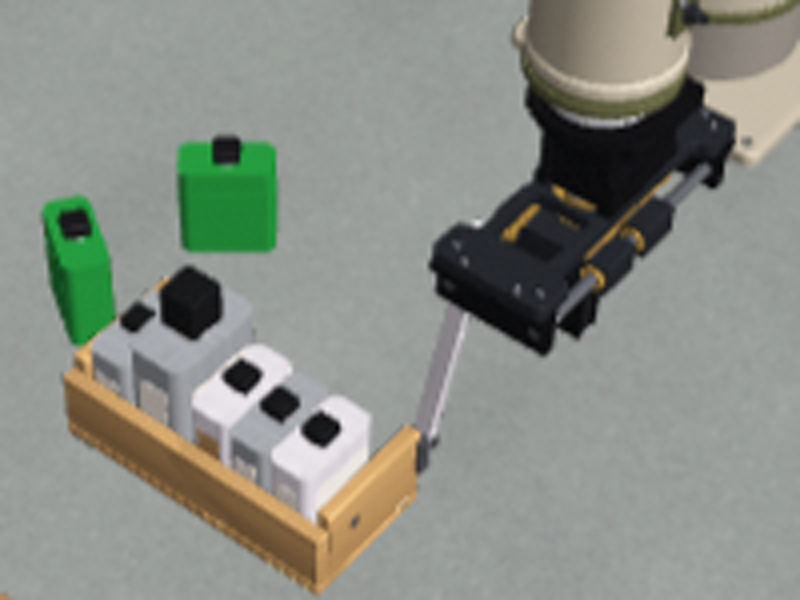

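The bar still stands, its tip just showing at crop (478,225), with the shut fingers beyond it. Pushing toward -y.

arm_command(
  steps=[
    [[-0.03,0,0],[0,0,0],1],
    [[-0.06,0,0],[0,0,0],1],
    [[-0.09,0,0],[0,0,0],1],
    [[-0.12,0,0],[0,0,0],1],
    [[-0.15,0,0],[0,0,0],1],
    [[-0.18,0,0],[0,0,0],1],
    [[-0.2,0,0],[0,0,0],1],
    [[-0.22,0,0],[0,0,0],1],
  ],
)

```text
t: 19.8
tcp_pos: [0.5201, 0.1211, 0.2322]
orientation: [0.707, 0.707, 0.0, 0.0]
contact_force: [1.2, 0.5, 0.9]
width: 0.0006
gripper_force: 1.0
```

arm_command(
  steps=[
    [[-0.03,0,0.005],[0,0,0],1],
    [[-0.06,0,0.015],[0,0,0],1],
    [[-0.09,0,0.025],[0,0,0],1],
    [[-0.12,0,0.035],[0,0,0],1],
    [[-0.15,0,0.045],[0,0,0],1],
    [[-0.18,0,0.055],[0,0,0],1],
    [[-0.21,0,0.063],[0,0,0],1],
    [[-0.235,0,0.07],[0,0,0],1],
  ],
)

```text
t: 20.8
tcp_pos: [0.5198, 0.0266, 0.2038]
orientation: [0.707, 0.707, -0.0, -0.0]
contact_force: [-0.2, -0.7, -0.7]
width: 0.0003
gripper_force: 0.2
```

arm_command(
  steps=[
    [[-0.02,0,0.01],[0,0,0],1],
    [[-0.03,0,0.01],[0,0,0],1],
    [[-0.03,0,0.01],[0,0,0],1],
    [[-0.03,0,0.01],[0,0,0],1],
    [[-0.03,0,0.01],[0,0,0],1],
    [[-0.03,0,0.01],[0,0,0],1],
    [[-0.03,0,0.01],[0,0,0],1],
    [[-0.03,0,0.01],[0,0,0],1],
  ],
)

```text
t: 21.8
tcp_pos: [0.5199, 0.0155, 0.2001]
orientation: [0.707, 0.707, -0.0, 0.0]
contact_force: [-0.8, 0.1, -0.7]
width: 0.0004
gripper_force: 0.0
```

arm_command(
  steps=[
    [[0,0,-0.05],[0,0,0],1],
    [[0,0,-0.12],[0,0,0],1],
    [[0.05,-0.05,-0.2],[0,0,0],1],
    [[0.12,-0.1,-0.27],[0,0,0],1],
    [[0.2,-0.15,-0.3],[0,0,0],1],
    [[0.3,-0.2,-0.3],[0,0,0],1],
    [[0.4,-0.22,-0.3],[0,0,0],1],
    [[0.5,-0.22,-0.3],[0,0,0],1],
  ],
)

```text
t: 22.8
tcp_pos: [0.4314, 0.2167, 0.3206]
orientation: [0.707, 0.707, 0.0, 0.001]
contact_force: [0.5, -0.3, 0.2]
width: 0.0001
gripper_force: 0.0
```

Run:
```python
from m import *
go((.4,.3,.35),90)
t=cap("top"); s=cap("scene")
cv2.imwrite("pics/s6.png",np.hstack([cv2.resize(t["color"][190:280,260:380],(400,300),interpolation=cv2.INTER_CUBIC),cv2.resize(s["color"][180:300,240:400],(400,300),interpolation=cv2.INTER_CUBIC)]))
```

```text
at 22.8 [0.4314 0.2167 0.3206] F [ 0.5 -0.3  0.2] w 0.0001 j [ 0.34  0.03 -0.9   1.62  0.03  1.5  -0.57]
shift [ 0.2081 -0.0786 -0.0738] turn [ 0.0003  0.0001 -0.0001]
```

View pics/s6.png

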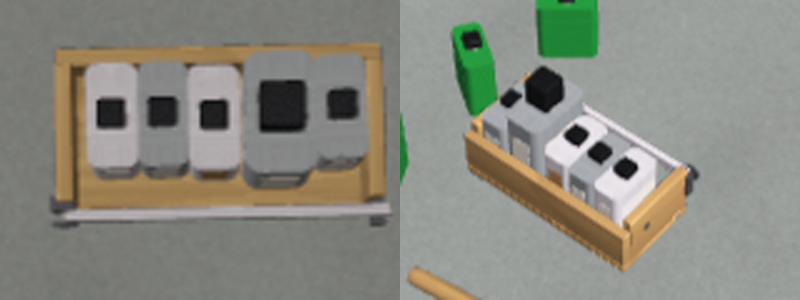

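The bar lies flat across the front, and all five tins are upright in the rack. One numeric check of the tall tin's place, then hand in.

Run:
```python
from m import *
t=cap("top")
for ce,b,a in blob(t,(345,222),25,black):
    if a>150: print(a,np.mean([plane(t,p,.15)[:2] for p in b],0).round(4))
print(r.job_done())
```

```text
196.0625 [ 0.5778 -0.0357]
the job is handed in; nothing more can be done
None
```

The tall tin is home in its gap, upright between its neighbours, and the keeper bar is shut flat across the rack's front; the small tins still stand, the jar, mug and spatula weren't touched, and the job is handed in, with no verdict returned.

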